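# Lower the falling tool chest lid on a finger

## Robot

A 6-joint arm with a two-finger parallel gripper is mounted at the origin on the work surface. World frame = base frame: x ahead of the robot, y to its left, z up, the work surface at z = 0. Lengths are in m, angles in rad, forces in N, time in s.
With the tool pointing down it reaches from about 0.375 to 0.975 m from the base axis. Payload 3.8 kg.
Tool frame: the origin (TCP) lies midway between the tips of the shut fingers; the grasp point (between the pads) lies 19 mm behind it; x points along the fingers, z is the direction in which the jaws open and shut, and the axes are right-handed (so a half turn about x gives the same grasp; the last joint's range is limited). The gripper opens to 85 mm and grips with 20 to 120 N. Pads are 22 mm wide; open, the fingers measure 114 mm over their backs; the gripper's body (76 mm by 85 mm) begins 54 mm behind the grasp point. The pads swing forward as they close: fully open they stand 13 mm farther back than shut.
Start: joints at [-1.368, 0.264, 1.604, -0, 1.274, -0.037], TCP at [0.16, -0.656, 0.231] pointing down, gripper open.
Joint ranges: [-2.63, 2.63], [-0.94, 2.18], [0.31, 2.57], [-1.31, 4.45], [0, 2.66], [-2.55, 2.55]. Speed limits (rad/s): [2.57, 2.57, 3.14, 3.14, 3.14, 3.14].

## Interface

Orientations are given as a rotation vector (axis times angle).
In Python, from workcell import * gives the robot as it stands. The module is installed in compiled form; this text tells all that it offers.
- The arm moves only by the tool carry_out, never from a script. Its arguments are lists of equal length, an entry for each row: "offset": the shift along the tool's x, y, z in cm, a list of three; "delta_rot": the turn, a rotation vector about the tool's x, y, z in degrees, a list of three. A call has exactly 5 rows; each row shifts and turns the commanded pose from where the row before left it, along the tool's axes as they then stand; what a row does not reach is not made up. A row lasts 1/12 s, in which the tool goes at most 41.7 mm and 7.16 degrees, less where a joint would pass 70% of its speed; a pose out of reach is approached as far as the arm can. A call is refused whole if a number of a shift passes 4.17 or a number of a turn 7.16, either way. A call with a gripper value outside its range is refused whole. "fingers" is the opening, from -1 (shut) to 1 (fully open), set as the call begins (left out, the last holds). The fingers move at their own pace and stop on an object; "newtons" is the grip in N (left out, the last holds). Time passes only in rows, so rows that do not move let the fingers close, or fill a call up. It gives the time, the measured TCP pose, the force and the opening at its end, in the units of the state.
- read_state(): the state, without advancing time (a new reading comes with each control period).
- read_camera(name): name is "side" or "top"; returns (picture, depth): 384x512x3 uint8, red, green, blue; 384x512 float32, m along the optical axis (not along the pixel's ray), 0 where there is no reading.
- get_calibration(name): a dict with "fx", "fy", "cx", "cy" (pixels), "R" (3x3) and "t" (3): a world point X has camera coordinates R X + t. Camera axes: x right, y down, z forward; pixel columns grow to the right and rows downward; lengths in m; the calibration is good to about 2 mm. A picture is of the moment at which its call begins. get_calibration takes no time and is no camera call.
- finish_job(): hands the job in, once; it reports no verdict.
The state is a dict: "time": time; "q": joint angles; "joint_vel": joint speeds; "joint_torque": joint torques, N m; "tool_pos": TCP position; "tcp_rot": TCP orientation; "wrist_force": force on the tool from outside, world axes, zero at the start; "torque": the same for the moment, N m; "width": opening from 0.0 (shut) to 1.0 (fully open).
Only numpy, scipy, OpenCV 4.12 (cv2) and the standard library are available. Lean on these libraries where they do the work, as an engineer would, in place of code of your own. Each camera call takes 0.05 s, during which the arm holds its last target. There are 200 camera calls.

## Task

Close the open red tool chest without letting its lid slam: from behind, tip the lid forward past its balance point with a fingertip so that it starts to fall, let it go and catch it from below on a finger while it is still well open, then let it down gently on the finger until it is fully shut, and take the hand away. Do not pinch the lid, and leave the spray can, the jar and the tape measure where they stand.

Things in the scene. Friction and masses are not known exactly. Their poses are not given: they have to be found in the camera images.
- chest_base (a point): Centre of the underside of a red sheet-steel tool chest, open at the top, 170 mm deep (x), 340 wide (y), 108 high, fixed to the bench. Its x axis points level from its front (robot's side) to its hinge side, z up; turned up to 0.3 rad about the vertical. Tools lie inside, lower than its rim. The lid is a 3 mm plate with a 12 mm skirt on its inner side along the front and both ends.
- lid (a joint): Lid hinge angle, rad: 0 shut (level), 1.57 upright, 1.78 open, leaning back on its stop, away from the robot: so it starts. Lid 0.6 kg. It balances at about 1.55: above, it falls back; below, it falls shut. The hinge is damped: let go at 1.4 it takes about 2 s to fall to 0.8 and 1 s more to hit the chest at about 0.9 rad/s. Tipping it takes 1 to 3 N at the lip.
- lid_hinge (a point): Middle of the lid's hinge line, 85 mm behind the chest's centre (along its +x), 110.5 mm above the bench, level with the mid-thickness of the shut lid. The hinge line runs along the chest's y. The lid's outer face carries a folded bail handle, 13 mm proud, at mid-depth.
- lid_lip (a point): Middle of the round steel edge (9 mm thick, 110 long along y) of the lid's pull lip, 198 mm from the hinge line: the top edge, 0.30 m up, while open. The lip is a 3 mm plate standing out 24 mm past the skirt at the middle of the lid's free edge. Shut, it overhangs the chest's front with free space below, so a finger under it can stay until the lid is fully shut.
- spray: bystander: a spray can with a yellow band and black cap, 58 mm across, 170 mm high, standing; origin at the centre of its underside.
- jar: bystander: a glass jar with a red cap, 68 mm across, 100 mm high, standing; origin at the centre of its underside.
- tape: bystander: a yellow and black tape measure, 70 by 36 mm, 66 mm high, standing; origin at the centre of its underside.

How it is judged:
By the outcome, as a careful person would: the job done as asked, in the order asked, and still so for the second after the job is handed in, with the robot touching nothing.
It also fails if it takes over 40 s, if anything falls off the work surface, if the arm or the gripper's body presses on something with over 40 N, if the wrist force passes 120 N, or if a joint passes its speed limit or range.

## Working session

There is one attempt and no reset: what is moved stays moved. The work goes in short steps, Python scripts to look and compute and a tool call to move; the robot and the scene stay as the last step left them, time stands still between calls to the robot, and variables do not carry over. Pictures are saved under pics/ and viewed, about 8 in all and at most 12, crops included, and the job is handed in when it is done.

Besides the shell and the picture viewer there is one more tool, called as name(argument=value, ...), one argument or row to a line, values as JSON. carry_out: Moves the arm, as the interface text tells. Its arguments: {"type":"object","properties":{"offset":{"type":"array"},"delta_rot":{"type":"array"},"fingers":{"type":"number"},"newtons":{"type":"number"}},"required":["offset","delta_rot"]}

```bash
mkdir -p pics; python3 - <<'E'
from workcell import *
import cv2,numpy as np
for n in("side","top"):
    p,d=read_camera(n); cv2.imwrite(f"pics/{n}0.png",cv2.resize(p[:,:,::-1],(768,576))); np.save(f"{n}_d.npy",d); np.save(f"{n}_p.npy",p)
    c=get_calibration(n); print(n,c)
print(read_state())
E
```

```text
side {'fx': 465.7781986175429, 'fy': 465.7781986175429, 'cx': 250.4067795823613, 'cy': 190.51204908317737, 'R': array([[ 0.95270259, -0.30368304, -0.01159227],
       [-0.20806338, -0.6239756 , -0.75323574],
       [ 0.22151162,  0.72002157, -0.6576485 ]]), 't': array([-0.4926912 ,  0.23079325,  0.95038066])}
top {'fx': 425.3451193612669, 'fy': 425.3451193612669, 'cx': 256.65688455951795, 'cy': 196.47819247388924, 'R': array([[-0.02558632, -0.99936527,  0.02478713],
       [-0.99234407,  0.02239408, -0.12145676],
       [ 0.12082458, -0.02770499, -0.99228718]]), 't': array([0.02466134, 0.53655531, 1.00412517])}
{'time': 0.1, 'q': array([-1.36789675e+00,  2.64707209e-01,  1.60526095e+00,  4.40115728e-06,
        1.27371014e+00, -3.69052351e-02]), 'joint_vel': array([ 0.00086734, -0.00253359, -0.00475806, -0.00070235,  0.00051139,
        0.00107101]), 'joint_torque': array([ 6.78327506e-04, -5.16704965e+01, -3.68592417e+01, -1.05311932e-05,
        6.41561914e-03,  9.96564154e-06]), 'tool_pos': array([ 0.16018136, -0.65502367,  0.23005403]), 'tcp_rot': array([ 1.03211719,  1.31477326, -1.02986194]), 'wrist_force': array([-0.37552435, -0.70886828,  0.58828847]), 'torque': array([-0.04553755, -0.08637361,  0.04820863]), 'width': 0.9988082474499057}
```

View pics/side0.png

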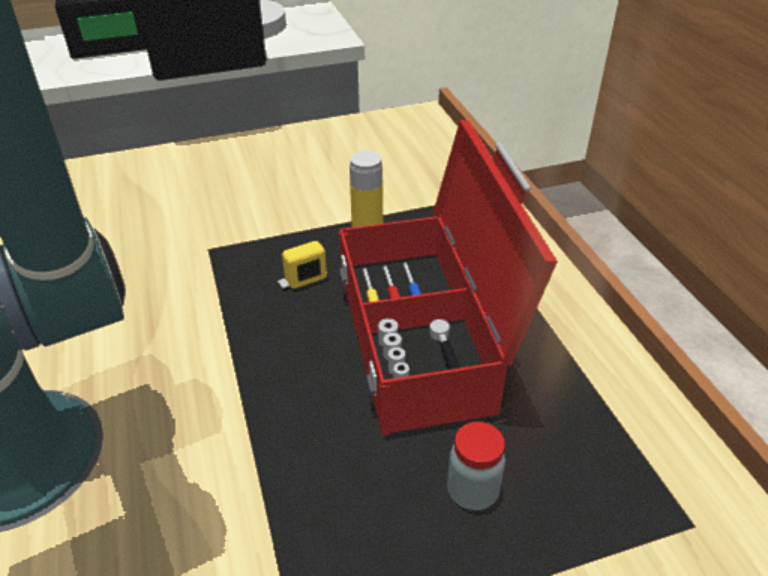

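View pics/top0.png

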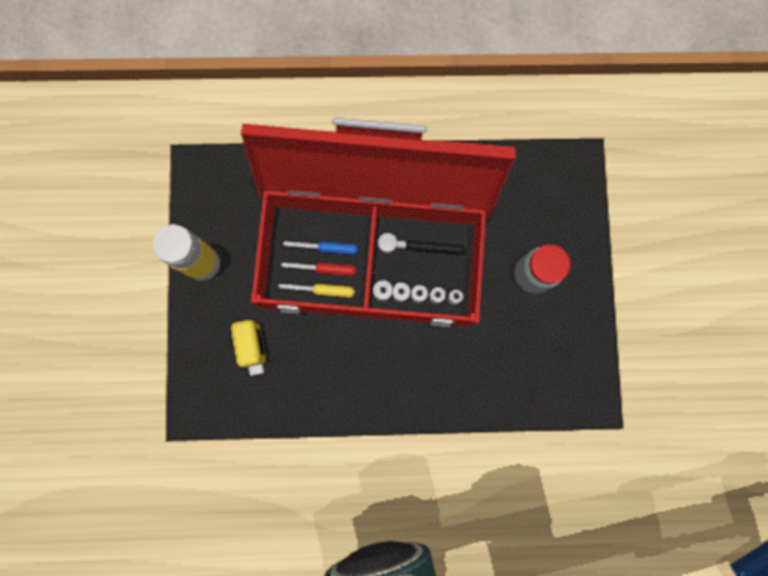

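Side picture: the open chest is at (430,330) with its silver lip at (512,165), the jar is at (477,465), the spray can at (366,190) and the tape at (304,265). Top picture: the rim corners are at about (266,195), (484,211), (477,320) and (256,300), and the lip runs from (334,122) to (425,129).

```bash
cat > h.py <<'E'
import numpy as np
from workcell import *
def plane(n,u,v,z):
    c=get_calibration(n);r=c["R"].T@np.array([(u-c["cx"])/c["fx"],(v-c["cy"])/c["fy"],1]);o=-c["R"].T@c["t"]
    return o+r*(z-o[2])/r[2]
def dep(n,u,v,d):
    c=get_calibration(n);z=d[int(round(v)),int(round(u))]
    return c["R"].T@(z*np.array([(u-c["cx"])/c["fx"],(v-c["cy"])/c["fy"],1])-c["t"])
E
python3 - <<'E'
from h import *
np.set_printoptions(precision=4,suppress=True)
d={n:np.load(f"{n}_d.npy") for n in("side","top")}
k=1.5
P=[plane("top",u/k,v/k,.108) for u,v in((266,195),(484,211),(477,320),(256,300))]
print("rim",np.array(P)); 
print("sizes",[np.linalg.norm(P[i]-P[(i+1)%4]) for i in range(4)],"c",np.mean(P,0))
e=(P[0]+P[3]-P[1]-P[2]);print("yaw",np.arctan2(-e[0],e[1]))
for u,v in((335,122),(380,126),(424,129)): print("lip",plane("top",u/k,v/k,.304),dep("top",u/k,v/k,d["top"]))
for u,v in((502,148),(512,165),(524,184)): print("lipS",dep("side",u/k,v/k,d["side"]))
print("spray",dep("top",172/k,245/k,d["top"]),"jar",dep("top",550/k,264/k,d["top"]),"tape",dep("top",246/k,342/k,d["top"]))
print("rimdepth",dep("top",370/k,310/k,d["top"]))
# red points lid fit: point cloud in red with z>0.13
c=get_calibration("top");p=np.load("top_p.npy").astype(int);D=d["top"]
m=(p[...,0]>80)&(p[...,1]<60)&(D>0);vv,uu=np.nonzero(m)
X=(np.stack([(uu-c["cx"])/c["fx"],(vv-c["cy"])/c["fy"],np.ones(len(uu))],1)*D[m][:,None]-c["t"])@c["R"]
r=X[(abs(X[:,2]-.108)<.004)&(X[:,1]>-.22)]
import cv2
print("rect",cv2.minAreaRect(r[:,:2].astype(np.float32)),len(r))
l=X[(X[:,2]>.15)&(X[:,1]>-.25)];print("lid pts",len(l),l.min(0),l.max(0))
E
```

```text
rim [[ 0.6853  0.1917  0.108 ]
 [ 0.6538 -0.1415  0.108 ]
 [ 0.4864 -0.1235  0.108 ]
 [ 0.5242  0.207   0.108 ]]
sizes [np.float64(0.3346815794089974), np.float64(0.16842958857172652), np.float64(0.3327031642429565), np.float64(0.1618238113419856)] c [0.5874 0.0334 0.108 ]
yaw -0.10391384340705337
lip [0.72   0.0755 0.304 ] [0.72   0.0755 0.3041]
lip [0.714  0.0201 0.304 ] [0.7146 0.0201 0.3025]
lip [ 0.7093 -0.0342  0.304 ] [ 0.7083 -0.034   0.3065]
lipS [0.72   0.0588 0.3075]
lipS [0.7152 0.0178 0.3054]
lipS [ 0.7083 -0.0302  0.3067]
spray [0.5976 0.3139 0.17  ] jar [ 0.5706 -0.2412  0.1002] tape [0.464  0.23   0.0654]
rimdepth [0.5053 0.0369 0.1072]
rect ((0.5907571315765381, 0.03642489016056061), (0.34594061970710754, 0.17424039542675018), 83.40804290771484) 886
lid pts 6130 [ 0.6512 -0.1505  0.15  ] [0.7301 0.2006 0.2951]
```

```bash
cat >> h.py <<'E'
from scipy.spatial.transform import Rotation as Ro
np.set_printoptions(precision=3,suppress=True)
YAW=-.107; f=np.array([np.cos(YAW),np.sin(YAW),0]); g=np.array([-f[1],f[0],0]); C=np.array([.590,.0345,0])
def loc(p): p=np.asarray(p)-C; return np.array([p@f,p@g,p[2]])
def wor(l): return C+l[0]*f+l[1]*g+np.array([0,0,l[2]])
def frame(a,s=1):  # a deg from straight down toward +f ; tool z = s*chest y
    a=np.radians(a);x=np.sin(a)*f-np.cos(a)*np.array([0,0,1]);z=s*g
    return Ro.from_matrix(np.stack([x,np.cross(z,x),z],1))
def lip(th): return np.array([.085-.198*np.cos(th),0,.1105+.198*np.sin(th)])
def rows(p,R,wps):
    """wps: (local tcp, alpha deg, nrows); prints rows, per-row rounded, accumulating true commanded pose"""
    O=[];T=[]
    for l,a,n in wps:
        t=wor(l);Rt=frame(a,S);p0=p.copy();R0=R;dv=(R0.inv()*Rt).as_rotvec()
        for i in range(1,n+1):
            pt=p0+(t-p0)*i/n; Rn=R0*Ro.from_rotvec(dv*i/n)
            o=np.round(R.inv().apply(pt-p)*100,1); r=np.round(np.degrees((R.inv()*Rn).as_rotvec()),1)
            p=p+R.apply(o/100); R=R*Ro.from_rotvec(np.radians(r)); O.append(o.tolist());T.append(r.tolist())
    for i in range(0,len(O),5): print("O",O[i:i+5],"\nR",T[i:i+5])
    print("end",p,loc(p),"rv",R.as_rotvec().tolist())
S=1
def now(): s=read_state();return s["tool_pos"],Ro.from_rotvec(s["tcp_rot"])
E
python3 - <<'E'
from h import *
p,R=now();print(R.as_matrix(),loc(p))
for s in(1,-1):print(s,np.degrees((R.inv()*frame(0,s)).as_rotvec()))
for x in(frame(0).as_matrix(),frame(0,-1).as_matrix()):print(np.degrees((R.inv()*Ro.from_matrix(x)*Ro.from_rotvec([np.pi/2,0,0])).as_rotvec()))
E
```

```text
[[-0.     0.971  0.238]
 [ 0.002  0.238 -0.971]
 [-1.     0.    -0.002]] [-0.354 -0.731  0.23 ]
1 [-160.13    -0.023   -0.168]
-1 [19.87  -0.119  0.016]
[-70.13   -0.101  -0.077]
[109.87   -0.085   0.111]
```

```bash
sed -i 's/^S=1/S=-1/' h.py; python3 - <<'E'
from h import *
p,R=now();rows(p,R,[((-.20,0,.25),0,20),((-.14,0,.20),55,10)])
E
```

```text
O [[-0.1, 2.0, -3.2], [-0.1, 1.9, -3.2], [-0.1, 1.8, -3.2], [-0.1, 1.8, -3.3], [-0.1, 1.8, -3.3]] 
R [[1.0, -0.0, 0.0], [1.0, -0.0, 0.0], [1.0, -0.0, 0.0], [1.0, -0.0, 0.0], [1.0, -0.0, 0.0]]
O [[-0.1, 1.6, -3.4], [-0.1, 1.7, -3.3], [-0.0, 1.5, -3.4], [-0.1, 1.5, -3.4], [-0.1, 1.5, -3.5]] 
R [[1.0, -0.0, 0.0], [1.0, -0.0, 0.0], [0.9, -0.0, 0.0], [1.0, -0.1, 0.0], [1.0, 0.0, 0.0]]
O [[-0.1, 1.4, -3.5], [-0.1, 1.3, -3.4], [-0.1, 1.3, -3.6], [-0.1, 1.2, -3.5], [-0.1, 1.1, -3.6]] 
R [[1.0, 0.0, 0.0], [1.0, 0.0, 0.0], [1.0, 0.0, 0.0], [1.0, 0.0, 0.0], [1.0, 0.0, 0.0]]
O [[-0.1, 1.1, -3.5], [-0.1, 1.0, -3.6], [-0.1, 1.0, -3.6], [-0.1, 0.9, -3.7], [-0.1, 0.8, -3.6]] 
R [[1.0, 0.0, 0.0], [1.0, 0.0, 0.0], [1.0, -0.0, 0.0], [1.0, -0.0, 0.0], [1.0, -0.0, 0.0]]
O [[0.5, 0.6, -0.0], [0.6, 0.6, -0.0], [0.5, 0.5, -0.0], [0.7, 0.4, -0.0], [0.7, 0.4, -0.0]] 
R [[-0.0, -0.0, 5.5], [-0.0, 0.0, 5.5], [-0.0, 0.0, 5.5], [-0.0, 0.0, 5.5], [-0.0, 0.0, 5.5]]
O [[0.7, 0.3, -0.0], [0.7, 0.2, -0.0], [0.8, 0.2, -0.0], [0.8, 0.0, -0.0], [0.8, 0.1, -0.0]] 
R [[-0.0, 0.0, 5.5], [-0.0, 0.0, 5.5], [-0.0, 0.0, 5.5], [-0.0, 0.0, 5.5], [-0.0, 0.0, 5.5]]
end [0.451 0.049 0.2  ] [-0.139 -0.     0.2  ] rv [1.5486466304156916, 0.398432737389127, -0.5621613060091234]
```

carry_out(
  offset=[
    [-0.1, 2.0, -3.2],
    [-0.1, 1.9, -3.2],
    [-0.1, 1.8, -3.2],
    [-0.1, 1.8, -3.3],
    [-0.1, 1.8, -3.3],
  ],
  delta_rot=[
    [1, 0, 0],
    [1, 0, 0],
    [1, 0, 0],
    [1, 0, 0],
    [1, 0, 0],
  ],
  fingers=-1,
  newtons=20,
)

```text
time: 0.52
tool_pos: [0.2184, -0.4761, 0.2355]
tcp_rot: [1.098, 1.278, -1.097]
wrist_force: [1.3, 0.2, 0.4]
width: 0.3
```

carry_out(
  offset=[
    [-0.1, 1.6, -3.4],
    [-0.1, 1.7, -3.3],
    [0, 1.5, -3.4],
    [-0.1, 1.5, -3.4],
    [-0.1, 1.5, -3.5],
  ],
  delta_rot=[
    [1, 0, 0],
    [1, 0, 0],
    [0.9, 0, 0],
    [1, 0, 0],
    [1, 0, 0],
  ],
)

```text
time: 0.93
tool_pos: [0.2756, -0.2982, 0.2398]
tcp_rot: [1.161, 1.24, -1.161]
wrist_force: [1.5, -0.4, 0.4]
width: -0.003
```

carry_out(
  offset=[
    [-0.1, 1.4, -3.5],
    [-0.1, 1.3, -3.4],
    [-0.1, 1.3, -3.6],
    [-0.1, 1.2, -3.5],
    [-0.1, 1.1, -3.6],
  ],
  delta_rot=[
    [1, 0, 0],
    [1, 0, 0],
    [1, 0, 0],
    [1, 0, 0],
    [1, 0, 0],
  ],
)

```text
time: 1.35
tool_pos: [0.333, -0.1203, 0.2451]
tcp_rot: [1.225, 1.198, -1.225]
wrist_force: [2.2, -0.7, 0.7]
width: 0.003
```

carry_out(
  offset=[
    [-0.1, 1.1, -3.5],
    [-0.1, 1.0, -3.6],
    [-0.1, 1.0, -3.6],
    [-0.1, 0.9, -3.7],
    [-0.1, 0.8, -3.6],
  ],
  delta_rot=[
    [1, 0, 0],
    [1, 0, 0],
    [1, 0, 0],
    [1, 0, 0],
    [1, 0, 0],
  ],
)

```text
time: 1.77
tool_pos: [0.3909, 0.0571, 0.2502]
tcp_rot: [1.288, 1.156, -1.288]
wrist_force: [0.6, -0.4, 0.4]
width: -0.0
```

carry_out(
  offset=[
    [0.5, 0.6, 0],
    [0.6, 0.6, 0],
    [0.5, 0.5, 0],
    [0.7, 0.4, 0],
    [0.7, 0.4, 0],
  ],
  delta_rot=[
    [0, 0, 5.5],
    [0, 0, 5.5],
    [0, 0, 5.5],
    [0, 0, 5.5],
    [0, 0, 5.5],
  ],
)

```text
time: 2.18
tool_pos: [0.4217, 0.0521, 0.2253]
tcp_rot: [1.456, 0.776, -0.926]
wrist_force: [0.6, 0.2, 0.0]
width: 0.001
```

carry_out(
  offset=[
    [0.7, 0.3, 0],
    [0.7, 0.2, 0],
    [0.8, 0.2, 0],
    [0.8, 0, 0],
    [0.8, 0.1, 0],
  ],
  delta_rot=[
    [0, 0, 5.5],
    [0, 0, 5.5],
    [0, 0, 5.5],
    [0, 0, 5.5],
    [0, 0, 5.5],
  ],
)

```text
time: 2.6
tool_pos: [0.4846, 0.0569, 0.2399]
tcp_rot: [1.529, 0.442, -0.607]
wrist_force: [0.5, -0.3, 0.0]
width: -0.001
```

```bash
python3 - <<'E'
from h import *
s=read_state();p,R=now();x=R.as_matrix()[:,0];print(s["q"],s["joint_vel"],p,loc(p),"alpha",np.degrees(np.arctan2(x@f,-x[2])))
E
```

```text
[ 0.283 -0.611  2.571 -0.793  0.441  2.553] [-0.13   0.266  0.009 -1.616 -0.778  0.042] [0.485 0.057 0.24 ] [-0.107  0.011  0.24 ] alpha 51.701606622542435
```

```bash
cat >> h.py <<'E'
def frame(a,s=0,az=0):  # tool y level, tool z in the plane of pitch; az: heading (deg) to the left of f
    a=np.radians(a);w=np.radians(az);ff=f*np.cos(w)+g*np.sin(w);gg=g*np.cos(w)-f*np.sin(w)
    x=np.sin(a)*ff-np.cos(a)*np.array([0,0,1]);return Ro.from_matrix(np.stack([x,gg,np.cross(x,gg)],1))
import json
def log():
    s=read_state();open("log","a").write(json.dumps([list(s["q"]),list(s["tool_pos"]),list(s["tcp_rot"])])+"\n")
E
python3 - <<'E'
from h import *
log();p,R=now();rows(p,R,[((-.16,0,.28),15,15)])
E
```

```text
O [[-0.4, -0.0, 0.1], [-0.5, -0.0, 0.0], [-0.4, -0.1, 0.1], [-0.5, -0.1, -0.0], [-0.4, -0.0, -0.0]] 
R [[-5.7, 1.9, -1.9], [-5.8, 2.0, -1.9], [-5.7, 1.9, -1.9], [-5.8, 2.0, -1.8], [-5.7, 1.9, -1.9]]
O [[-0.4, -0.1, -0.0], [-0.5, -0.1, -0.1], [-0.4, -0.1, -0.1], [-0.4, -0.2, -0.1], [-0.4, -0.1, -0.1]] 
R [[-5.8, 1.9, -1.9], [-5.7, 2.0, -1.9], [-5.8, 1.9, -1.9], [-5.7, 2.0, -1.9], [-5.7, 1.9, -1.9]]
O [[-0.4, -0.1, -0.2], [-0.4, -0.1, -0.2], [-0.4, -0.1, -0.2], [-0.4, -0.2, -0.2], [-0.3, -0.0, -0.2]] 
R [[-5.8, 1.9, -1.9], [-5.7, 2.0, -1.8], [-5.8, 1.9, -1.9], [-5.7, 2.0, -1.9], [-5.8, 1.9, -1.9]]
end [0.432 0.052 0.28 ] [-0.159  0.     0.28 ] rv [0.06953211793584767, 1.3076451603467683, -0.09083051952267368]
```

carry_out(
  offset=[
    [-0.4, 0, 0.1],
    [-0.5, 0, 0],
    [-0.4, -0.1, 0.1],
    [-0.5, -0.1, 0],
    [-0.4, 0, 0],
  ],
  delta_rot=[
    [-5.7, 1.9, -1.9],
    [-5.8, 2, -1.9],
    [-5.7, 1.9, -1.9],
    [-5.8, 2, -1.8],
    [-5.7, 1.9, -1.9],
  ],
)

```text
time: 3.02
tool_pos: [0.4712, 0.0518, 0.2427]
tcp_rot: [1.261, 0.662, -0.539]
wrist_force: [-0.1, 0.2, 0.2]
width: 0.001
```

```bash
python3 -c "
from h import *
log()"
```

carry_out(
  offset=[
    [-0.4, -0.1, 0],
    [-0.5, -0.1, -0.1],
    [-0.4, -0.1, -0.1],
    [-0.4, -0.2, -0.1],
    [-0.4, -0.1, -0.1],
  ],
  delta_rot=[
    [-5.8, 1.9, -1.9],
    [-5.7, 2, -1.9],
    [-5.8, 1.9, -1.9],
    [-5.7, 2, -1.9],
    [-5.7, 1.9, -1.9],
  ],
)

```text
time: 3.43
tool_pos: [0.4533, 0.0517, 0.2539]
tcp_rot: [0.815, 0.965, -0.383]
wrist_force: [0.6, -0.7, 0.2]
width: -0.003
```

```bash
python3 -c "
from h import *
log()"
```

carry_out(
  offset=[
    [-0.4, -0.1, -0.2],
    [-0.4, -0.1, -0.2],
    [-0.4, -0.1, -0.2],
    [-0.4, -0.2, -0.2],
    [-0.3, 0, -0.2],
  ],
  delta_rot=[
    [-5.8, 1.9, -1.9],
    [-5.7, 2, -1.8],
    [-5.8, 1.9, -1.9],
    [-5.7, 2, -1.9],
    [-5.8, 1.9, -1.9],
  ],
)

```text
time: 3.85
tool_pos: [0.4352, 0.0526, 0.2662]
tcp_rot: [0.314, 1.225, -0.198]
wrist_force: [0.4, 0.3, -0.8]
width: 0.002
```

```bash
cat > kin.py <<'E'
from h import *
from scipy.optimize import least_squares
Ry=lambda a:Ro.from_rotvec([0,a,0]);Rz=lambda a:Ro.from_rotvec([0,0,a])
def fk(q,k):
    h,a0,L1,e,L2,d=k
    A=Rz(q[0]);p=A.apply([a0,0,h]);A=A*Ry(q[1]);p=p+A.apply([0,0,L1]);A=A*Ry(q[2]);p=p+A.apply([e,0,L2])
    A=A*Rz(q[3])*Ry(q[4]);p=p+A.apply([0,0,d]);A=A*Rz(q[5])
    return p,A
E
python3 - <<'E'
from kin import *
log()
D=[json.loads(l) for l in open("log")]+[[[-1.36789675e+00,2.64707209e-01,1.60526095e+00,0,1.27371014,-3.69e-2],[0.16018136,-0.65502367,0.23005403],[1.03211719,1.31477326,-1.02986194]]]
for q,p,r in D: print(np.array(q),p,(fk(q,[0]*6)[1].inv()*Ro.from_rotvec(r)).as_rotvec())
s=least_squares(lambda k:np.concatenate([fk(q,k)[0]-p for q,p,_ in D]),[.2,0,.4,0,.4,.25]);print(s.x,abs(s.fun).max())
E
```

```text
[ 0.283 -0.611  2.571 -0.793  0.441  2.553] [0.48461780962294015, 0.05691538846951069, 0.23986948083128812] [ 0.    -1.571  0.   ]
[ 0.133 -0.642  2.517 -0.216  0.506  1.626] [0.4712412404886067, 0.051826659915313, 0.24268953543617255] [-0.    -1.571  0.   ]
[ 0.024 -0.585  2.388  0.065  0.773  0.836] [0.4533170950572959, 0.05165542577443215, 0.25390460527701936] [-0.    -1.571  0.   ]
[ 0.066 -0.469  2.24  -0.003  1.035  0.411] [0.43515431021752043, 0.052625248732139855, 0.26624010792088376] [-0.    -1.571 -0.   ]
[-1.368  0.265  1.605  0.     1.274 -0.037] [0.16018136, -0.65502367, 0.23005403] [-0.    -1.571  0.   ]
[ 0.137  0.102  0.457 -0.073  0.449  0.278] 0.02808132855049157
```

```bash
cat >> kin.py <<'E'
def fk(q,k):
    h,a0,L1,e,L2,d,b,c,m,n=k
    A=Rz(q[0]);p=A.apply([a0,b,h]);A=A*Ry(q[1]);p=p+A.apply([0,0,L1]);A=A*Ry(q[2]);p=p+A.apply([e,0,L2])
    A=A*Rz(q[3]);p=p+A.apply([0,m,0]);A=A*Ry(q[4]);p=p+A.apply([c,0,d]);A=A*Rz(q[5])
    return p,A*Ro.from_rotvec([0,-np.pi/2,0])
D=[json.loads(l) for l in open("log")]+[[[-1.36789675e+00,2.64707209e-01,1.60526095e+00,0,1.27371014,-3.69e-2],[0.16018136,-0.65502367,0.23005403],[1.03211719,1.31477326,-1.02986194]]]
S_=least_squares(lambda k:np.concatenate([np.concatenate([(fk(q,k)[0]-p) for q,p,_ in D]),1e-3*(np.array(k)-[.15,0,.4,0,.4,.25,0,0,0,0])]),[.15,0,.4,0,.4,.25,0,0,0,0]);K=S_.x
lo=np.array([-2.63,-.94,.31,-1.31,0,-2.55])+.03;hi=np.array([2.63,2.18,2.57,4.45,2.66,2.55])-.03
def ik(p,R,q0):
    def r(q):
        a,A=fk(q,K);return np.r_[(a-p)*1e3,np.degrees((A.inv()*R).as_rotvec())]
    s=least_squares(r,np.clip(q0,lo+.01,hi-.01),bounds=(lo,hi));return s.x,abs(s.fun).max()
E
python3 - <<'E'
from kin import *
print(K,abs(S_.fun[:15]).max())
q0=np.array(D[-2][0])
def sh(a,az,th,s=12,off=19):
    # finger axis 'off' under lip centre, tip s mm beyond
    R=frame(a,0,az);x,y,z=R.as_matrix().T
    l=wor(lip(th)); n=z  # z is up-ish normal?
    return l-n*off*1e-3+x*s*1e-3,R,z
for az in(0,30,45,60):
  for a in(30,45,60):
    o=[]
    for th in(0,.4,.8):
        p,R,z=sh(a,az,th);o.append(min((ik(p,R,q)+() for q in(q0,q0+[-.3,0,0,.3,0,0],q0+[-.3,0,0,-.5,0,.5])),key=lambda t:t[1]))
    print(az,a,"zdir",z,[f"{e:.1f}" for _,e in o],o[0][0])
E
```

```text
[ 0.252  0.     0.512  0.001  0.566  0.348  0.025 -0.     0.     0.   ] 2.63321636567726e-06
0 30 zdir [ 0.861 -0.092  0.5  ] ['0.0', '0.0', '0.0'] [ 0.139 -0.283  2.522 -0.31   0.41   0.5  ]
0 45 zdir [ 0.703 -0.076  0.707] ['10.5', '3.5', '0.0'] [ 0.248 -0.254  2.54  -0.752  0.413  1.02 ]
0 60 zdir [ 0.497 -0.053  0.866] ['17.0', '14.2', '5.0'] [ 0.472 -0.126  2.54  -1.28   0.647  1.77 ]
30 30 zdir [0.792 0.35  0.5  ] ['0.0', '0.0', '0.0'] [-0.171 -0.261  2.506  0.587  0.524 -1.046]
30 45 zdir [0.647 0.286 0.707] ['7.4', '1.4', '0.0'] [-0.32  -0.215  2.54   0.994  0.607 -1.558]
30 60 zdir [0.457 0.202 0.866] ['16.1', '9.0', '1.2'] [-0.554 -0.015  2.54   1.32   0.916 -2.156]
45 30 zdir [0.674 0.543 0.5  ] ['0.0', '0.0', '0.0'] [-0.277 -0.184  2.45   0.704  0.682 -1.469]
45 45 zdir [0.551 0.444 0.707] ['1.2', '0.0', '0.0'] [-0.456 -0.132  2.54   1.166  0.772 -2.041]
45 60 zdir [0.389 0.314 0.866] ['6.6', '2.1', '0.0'] [-0.629  0.086  2.54   1.384  1.041 -2.471]
60 30 zdir [0.511 0.699 0.5  ] ['0.0', '0.0', '0.0'] [-0.335 -0.091  2.371  0.705  0.83  -1.754]
60 45 zdir [0.417 0.571 0.707] ['0.0', '0.0', '0.0'] [-0.51  -0.01   2.439  1.055  0.939 -2.207]
60 60 zdir [0.295 0.404 0.866] ['1.3', '0.0', '0.0'] [-0.636  0.15   2.462  1.26   1.114 -2.52 ]
```

```bash
cat >> kin.py <<'E'
def catchR(a,az,s=1):
    x=frame(a,0,az).as_matrix()[:,0];n=np.cross(x,g);n/=np.linalg.norm(n);n*=np.sign(n[2]);y=s*n
    return Ro.from_matrix(np.stack([x,y,np.cross(x,y)],1)),n
def tilt(R,az,b): # rotate finger up by b deg (about level axis)
    w=np.radians(az);ax=np.cos(w)*g-np.sin(w)*f
    return Ro.from_rotvec(-ax*np.radians(b))*R
def ctcp(th,R,n,s=.015,off=.0155,y0=-.01): return wor(lip(th)+[0,y0,0])-n*off+R.as_matrix()[:,0]*s
E
python3 - <<'E'
from kin import *
q0=np.array(D[-2][0]);seeds=[q0,q0+[-.4,.2,0,.8,0,-.8],q0+[-.4,.2,0,.8,0,.6]]
for az in(35,45,55,65):
  for a in(50,60,70):
   for s in(1,-1):
    R,n=catchR(a,az,s);o=[min((ik(ctcp(t,R,n),R,q) for q in seeds),key=lambda t:t[1]) for t in(-.03,.8)]
    Rp=tilt(R,az,-a);P=min((ik(wor([.12,0,.3]),Rp,q) for q in seeds),key=lambda t:t[1])
    if o[0][1]<3: print(az,a,s,"n",n@f,n[2],[round(e,1) for _,e in o],o[0][0],o[1][0],"push",P[0],round(P[1],1),Rp.as_matrix()[2])
E
```

```text
55 50 1 n 0.8255567802010472 0.5643190610497575 [np.float64(0.0), np.float64(0.0)] [-0.554 -0.01   2.509  1.21   0.94  -0.007] [-0.487 -0.181  2.303  1.022  1.063  0.421] push [-0.005  0.299  1.435  0.     1.408  1.456] 0.0 [-1. -0. -0.]
55 60 1 n 0.709421536351193 0.7047844236084627 [np.float64(0.0), np.float64(0.0)] [-0.651  0.123  2.528  1.36   1.084 -0.389] [-0.57  -0.118  2.358  1.22   1.148  0.067] push [-0.005  0.299  1.435 -0.     1.408  1.333] 0.0 [-1.  0.  0.]
55 70 1 n 0.5357927501489592 0.844349530045357 [np.float64(0.0), np.float64(0.0)] [-0.721  0.293  2.522  1.451  1.242 -0.771] [-0.63  -0.018  2.397  1.384  1.262 -0.31 ] push [-0.005  0.299  1.435 -0.     1.408  1.168] 0.0 [-1.  0.  0.]
55 70 -1 n 0.5357927501489592 0.844349530045357 [np.float64(0.0), np.float64(8.7)] [-0.721  0.293  2.522  1.451  1.242  2.371] [-0.664  0.064  2.451  1.53   1.349  2.52 ] push [-0.005  0.299  1.435  0.     1.408 -1.974] 0.0 [-1. -0. -0.]
65 50 1 n 0.8931169833796057 0.44982447020911775 [np.float64(0.0), np.float64(0.0)] [-0.564  0.067  2.424  1.087  1.045  0.148] [-0.503 -0.091  2.222  0.967  1.194  0.516] push [-0.005  0.299  1.435 -0.     1.408  1.482] 0.0 [-1.  0.  0.]
65 60 1 n 0.8069191838410524 0.5906618582144014 [np.float64(0.0), np.float64(0.0)] [-0.651  0.193  2.431  1.207  1.172 -0.187] [-0.578 -0.02   2.264  1.128  1.279  0.204] push [-0.005  0.299  1.435 -0.     1.408  1.359] 0.0 [-1. -0.  0.]
65 70 1 n 0.6525735326017363 0.7577254018097127 [np.float64(0.0), np.float64(0.0)] [-0.711  0.346  2.418  1.285  1.308 -0.552] [-0.632  0.08   2.292  1.263  1.382 -0.155] push [-0.005  0.299  1.435 -0.     1.408  1.172] 0.0 [-1.  0.  0.]
65 70 -1 n 0.6525735326017363 0.7577254018097127 [np.float64(2.0), np.float64(13.9)] [-0.723  0.366  2.428  1.311  1.323  2.52 ] [-0.68   0.185  2.376  1.457  1.483  2.52 ] push [-0.005  0.299  1.435 -0.     1.408 -1.97 ] 0.0 [-1. -0. -0.]
```

```bash
cat >> kin.py <<'E'
def obst(th):
    u=np.array([-np.cos(th),0,np.sin(th)]);inn=np.array([-np.sin(th),0,-np.cos(th)]);H=np.array([.085,0,.1105])
    P=[H+u*r+np.array([0,y,0])+inn*t for r in np.linspace(0,.174,25) for y in np.linspace(-.17,.17,35) for t in(-.0015,.0015)]
    P+=[H+u*.174+np.array([0,y,0])+inn*t for y in np.linspace(-.17,.17,69) for t in(.006,.012)]
    P+=[H+u*r+np.array([0,y,0]) for r in np.linspace(.174,.2025,8) for y in np.linspace(-.055,.055,23)]
    P+=[np.array([x,y,z]) for x in(-.095,-.085,.085) for y in np.linspace(-.17,.17,35) for z in np.linspace(0,.108,12)]
    return C+np.outer([q[0] for q in P],f)+np.outer([q[1] for q in P],g)+np.outer([q[2] for q in P],[0,0,1])
def clear(p,R,th):
    X=R.inv().apply(obst(th)-p)
    b=np.stack([X[:,0]+.073,abs(X[:,1])-.043,abs(X[:,2])-.043],1);b[:,0]=np.where(X[:,0]<-.25,0.0,b[:,0])
    fb=np.stack([X[:,0],abs(X[:,1])-.011,abs(X[:,2])-.0145],1)
    return 1e3*np.max(b,1).min(),1e3*np.max(fb,1).min()
E
python3 - <<'E'
from kin import *
q0=np.array(D[-2][0]);seeds=[q0,q0+[-.4,.2,0,.8,0,-.8],q0+[-.4,.2,0,.8,0,.6]]
for az,a in((45,50),(50,55),(55,55),(55,60),(60,60),(60,65)):
  for y0 in(-.01,-.03):
    R,n=catchR(a,az)
    print(az,a,y0,"n",np.round([n@f,n[2]],2))
    for t in(0,.4,.8):
        p=ctcp(t,R,n,y0=y0,s=.012);o=min((ik(p,R,q) for q in seeds),key=lambda t:t[1]);print("  ",t,round(o[1],1),o[0],"body,finger clear",np.round(clear(p,R,t),1))
E
```

```text
45 50 -0.01 n [0.76 0.64]
   0 3.4 [-0.524 -0.088  2.54   1.222  0.867 -0.017] body,finger clear [31.6  1.1]
   0.4 0.0 [-0.501 -0.273  2.511  1.141  0.893  0.202] body,finger clear [33.3  2.5]
   0.8 0.0 [-0.452 -0.278  2.375  1.057  0.921  0.384] body,finger clear [32.9  4.2]
45 50 -0.03 n [0.76 0.64]
   0 2.4 [-0.584 -0.079  2.54   1.217  0.892 -0.06 ] body,finger clear [31.6  1.1]
   0.4 0.0 [-0.56  -0.256  2.499  1.124  0.933  0.171] body,finger clear [35.5  2.5]
   0.8 0.0 [-0.505 -0.263  2.365  1.049  0.958  0.351] body,finger clear [37.7  4.2]
50 55 -0.01 n [0.74 0.68]
   0 1.6 [-0.602  0.003  2.54   1.303  0.985 -0.214] body,finger clear [28.   1.2]
   0.4 0.0 [-0.578 -0.184  2.501  1.216  1.018  0.027] body,finger clear [29.6  2.6]
   0.8 0.0 [-0.522 -0.208  2.373  1.155  1.035  0.211] body,finger clear [29.3  4.4]
50 55 -0.03 n [0.74 0.68]
   0 0.6 [-0.656  0.009  2.54   1.292  1.002 -0.245] body,finger clear [28.   1.2]
   0.4 0.0 [-0.632 -0.165  2.486  1.19   1.053  0.006] body,finger clear [32.6  2.6]
   0.8 0.0 [-0.571 -0.191  2.36   1.139  1.07   0.188] body,finger cl
[... 1547 characters left out ...]
2.411  1.164  1.227 -0.059] body,finger clear [22.3  2.5]
   0.8 0.0 [-0.626 -0.054  2.295  1.148  1.252  0.114] body,finger clear [24.3  4.1]
60 65 -0.01 n [0.68 0.73]
   0 0.0 [-0.698  0.215  2.479  1.313  1.208 -0.459] body,finger clear [15.3  1.4]
   0.4 0.0 [-0.674  0.034  2.44   1.258  1.258 -0.231] body,finger clear [19.7  3. ]
   0.8 0.0 [-0.615 -0.025  2.33   1.247  1.273 -0.05 ] body,finger clear [20.5  3.5]
60 65 -0.03 n [0.68 0.73]
   0 0.0 [-0.744  0.229  2.458  1.272  1.229 -0.458] body,finger clear [15.3  1.4]
   0.4 0.0 [-0.719  0.052  2.42   1.225  1.285 -0.239] body,finger clear [19.7  3. ]
   0.8 0.0 [-0.657 -0.007  2.313  1.222  1.302 -0.061] body,finger clear [20.5  3.5]
```

```bash
cat >> kin.py <<'E'
AZ,AL=55,60
RC,N=catchR(AL,AZ); RP=tilt(RC,AZ,-AL)
def plan(p,R,wps,q=None):
    """wps: (local tcp, tilt deg from push frame, nrows)"""
    O=[];T=[];V=[];q=read_state()["q"] if q is None else q
    for l,b,n in wps:
        t=wor(l);dv=(R.inv()*tilt(RP,AZ,b)).as_rotvec();p0,R0=p.copy(),R
        for i in range(1,n+1):
            pt=p0+(t-p0)*i/n;Rn=R0*Ro.from_rotvec(dv*i/n)
            o=np.round(R.inv().apply(pt-p)*100,1);r=np.round(np.degrees((R.inv()*Rn).as_rotvec()),1)
            p=p+R.apply(o/100);R=R*Ro.from_rotvec(np.radians(r));qn,e=ik(p,R,q);V.append((np.abs((qn-q)*12/[2.57,2.57,3.14,3.14,3.14,3.14]).max(),e));q=qn
            O.append((o+0).tolist());T.append((r+0).tolist())
    for i in range(0,len(O),5): print("O",O[i:i+5],"\nR",T[i:i+5],"\n  v",np.array(V[i:i+5])[:,0],"e",max(v[1] for v in V[i:i+5]))
    print("end",loc(p),"q",q);return p,R,q
E
python3 - <<'E'
from kin import *
m=RP.as_matrix();print("support f",11*abs(m[:,1]@f)+14.5*abs(m[:,2]@f))
p,R=now();print(loc(p))
a=plan(p,R,[((-.10,-.02,.37),0,5),((.17,-.03,.36),0,10),((.17,-.03,.29),0,5)])
E
```

```text
support f 15.20408166915303
[-0.156  0.001  0.266]
O [[-1.6, 0.1, 1.8], [-1.7, 0.3, 1.6], [-1.8, 0.6, 1.5], [-1.9, 0.7, 1.3], [-2.0, 0.8, 1.0]] 
R [[11.3, 2.5, -3.1], [11.3, 2.5, -3.2], [11.2, 2.5, -3.1], [11.3, 2.5, -3.2], [11.3, 2.5, -3.1]] 
  v [0.837 0.754 0.681 0.647 0.628] e 6.230706620987028e-12
O [[0.1, 2.5, 1.0], [0.1, 2.5, 1.0], [0.1, 2.5, 1.0], [0.1, 2.6, 1.0], [0.1, 2.5, 1.0]] 
R [[0.0, 0.0, 0.0], [0.0, 0.0, 0.0], [0.0, 0.0, 0.0], [0.0, 0.0, 0.0], [0.0, 0.0, 0.0]] 
  v [0.246 0.244 0.243 0.251 0.243] e 3.3306690738754696e-13
O [[0.1, 2.5, 1.0], [0.1, 2.5, 1.0], [0.1, 2.5, 1.0], [0.1, 2.5, 1.0], [0.1, 2.6, 0.9]] 
R [[0.0, 0.0, 0.0], [0.0, 0.0, 0.0], [0.0, 0.0, 0.0], [0.0, 0.0, 0.0], [0.0, 0.0, 0.0]] 
  v [0.243 0.245 0.247 0.253 0.275] e 4.2619432731611116e-13
O [[1.4, 0.0, 0.0], [1.4, 0.0, 0.0], [1.4, 0.0, 0.0], [1.4, 0.0, 0.0], [1.4, 0.0, 0.0]] 
R [[0.0, 0.0, 0.0], [0.0, 0.0, 0.0], [0.0, 0.0, 0.0], [0.0, 0.0, 0.0], [0.0, 0.0, 0.0]] 
  v [0.093 0.092 0.091 0.091 0.09 ] e 3.6423712212120186e-11
end [ 0.17  -0.029  0.29 ] q [-0.05   0.394  1.329  0.     1.419  1.288]
```

```bash
python3 - <<'E'
from kin import *
p,R=now()
a=plan(p,R,[((-.10,-.02,.37),0,10)])
E
```

```text
O [[-0.8, 0.0, 0.9], [-0.8, 0.2, 0.8], [-0.9, 0.1, 0.9], [-0.9, 0.2, 0.7], [-0.9, 0.3, 0.8]] 
R [[5.6, 1.2, -1.6], [5.7, 1.3, -1.5], [5.6, 1.2, -1.6], [5.6, 1.3, -1.6], [5.7, 1.2, -1.6]] 
  v [0.431 0.415 0.375 0.365 0.355] e 4.440892098500626e-13
O [[-0.9, 0.3, 0.7], [-0.9, 0.4, 0.6], [-1.0, 0.4, 0.6], [-1.0, 0.4, 0.5], [-1.0, 0.5, 0.5]] 
R [[5.6, 1.3, -1.5], [5.7, 1.2, -1.6], [5.6, 1.3, -1.6], [5.6, 1.2, -1.5], [5.7, 1.3, -1.6]] 
  v [0.326 0.34  0.313 0.314 0.311] e 3.885780586188048e-13
end [-0.1  -0.02  0.37] q [ 0.    -0.149  1.789  0.     1.501  1.339]
```

carry_out(
  offset=[
    [-0.8, 0, 0.9],
    [-0.8, 0.2, 0.8],
    [-0.9, 0.1, 0.9],
    [-0.9, 0.2, 0.7],
    [-0.9, 0.3, 0.8],
  ],
  delta_rot=[
    [5.6, 1.2, -1.6],
    [5.7, 1.3, -1.5],
    [5.6, 1.2, -1.6],
    [5.6, 1.3, -1.6],
    [5.7, 1.2, -1.6],
  ],
)

```text
time: 4.27
tool_pos: [0.4617, 0.0391, 0.3185]
tcp_rot: [0.681, 1.296, -0.617]
wrist_force: [-0.2, -0.8, -0.7]
width: 0.001
```

carry_out(
  offset=[
    [-0.9, 0.3, 0.7],
    [-0.9, 0.4, 0.6],
    [-1.0, 0.4, 0.6],
    [-1.0, 0.4, 0.5],
    [-1.0, 0.5, 0.5],
  ],
  delta_rot=[
    [5.6, 1.3, -1.5],
    [5.7, 1.2, -1.6],
    [5.6, 1.3, -1.6],
    [5.6, 1.2, -1.5],
    [5.7, 1.3, -1.6],
  ],
)

```text
time: 4.68
tool_pos: [0.489, 0.0253, 0.3701]
tcp_rot: [1.045, 1.309, -1.04]
wrist_force: [0.2, 0.3, 0.5]
width: -0.001
```

carry_out(
  offset=[
    [0.1, 2.5, 1.0],
    [0.1, 2.5, 1.0],
    [0.1, 2.5, 1.0],
    [0.1, 2.6, 1.0],
    [0.1, 2.5, 1.0],
  ],
  delta_rot=[
    [0, 0, 0],
    [0, 0, 0],
    [0, 0, 0],
    [0, 0, 0],
    [0, 0, 0],
  ],
)

```text
time: 5.1
tool_pos: [0.6242, 0.0049, 0.3644]
tcp_rot: [1.042, 1.309, -1.037]
wrist_force: [1.0, 0.2, 0.6]
width: -0.0
```

carry_out(
  offset=[
    [0.1, 2.5, 1.0],
    [0.1, 2.5, 1.0],
    [0.1, 2.5, 1.0],
    [0.1, 2.5, 1.0],
    [0.1, 2.6, 0.9],
  ],
  delta_rot=[
    [0, 0, 0],
    [0, 0, 0],
    [0, 0, 0],
    [0, 0, 0],
    [0, 0, 0],
  ],
)

```text
time: 5.52
tool_pos: [0.7579, -0.0145, 0.3595]
tcp_rot: [1.042, 1.309, -1.037]
wrist_force: [0.5, 0.4, 0.7]
width: 0.002
```

```bash
python3 - <<'E'
from kin import *
p,R=now();print(loc(p),np.degrees((R.inv()*RP).as_rotvec()))
p,R,q=plan(p,R,[((.17,-.03,.288),0,5)])
p,R,q=plan(p,R,[((.079,-.03,.288),0,10)],q)
print("---swing")
p,R,q=plan(p,R,[((.088,-.03,.335),0,2),((-.03,-.03,.345),30,5),((-.10,-.03,.30),51,4),(loc(ctcp(.8,RC,N,y0=-.03,s=.012)),60,4)],q)
print([loc(ctcp(t,RC,N,y0=-.03,s=.012)) for t in(1,.8,.4,0)])
E
```

```text
[ 0.172 -0.031  0.36 ] [-0.251 -0.129 -0.107]
O [[1.4, 0.0, 0.0], [1.5, -0.1, -0.1], [1.4, 0.0, 0.0], [1.4, -0.1, 0.0], [1.5, 0.0, 0.0]] 
R [[-0.1, 0.0, 0.0], [0.0, -0.1, 0.0], [-0.1, 0.0, -0.1], [0.0, 0.0, 0.0], [-0.1, 0.0, 0.0]] 
  v [0.093 0.104 0.083 0.093 0.096] e 3.548544858108846e-11
end [ 0.17  -0.03   0.288] q [-0.052  0.394  1.333  0.001  1.415  1.285]
O [[0.0, -0.9, -0.3], [0.0, -0.8, -0.3], [0.0, -0.9, -0.3], [0.0, -0.8, -0.3], [0.0, -0.9, -0.3]] 
R [[0.0, 0.0, 0.0], [0.0, 0.0, 0.0], [0.0, 0.0, 0.0], [0.0, 0.0, 0.0], [0.0, 0.0, 0.0]] 
  v [0.096 0.085 0.093 0.082 0.09 ] e 3.749873969445486e-12
O [[0.0, -0.8, -0.3], [0.0, -0.9, -0.4], [0.0, -0.9, -0.3], [0.0, -0.8, -0.3], [0.0, -0.9, -0.3]] 
R [[0.0, 0.0, 0.0], [0.0, 0.0, 0.0], [0.0, 0.0, 0.0], [0.0, 0.0, 0.0], [0.0, 0.0, 0.0]] 
  v [0.08  0.089 0.086 0.076 0.084] e 3.912082258200127e-12
end [ 0.079 -0.03   0.288] q [-0.043  0.217  1.558  0.001  1.366  1.294]
---swing
O [[-2.4, 0.4, 0.2], [-2.3, 0.5, 0.1], [-0.2, -2.2, -0.8], [-0.4, -2.2, -0.8], [-0.5, -2.2, -0.8]] 
R [[0.0, 0.0, 0.0], [0.0, 0.0, 0.0], [0.0, 3.5, 4.9], [0.0, 3.5, 4.9], [0.0, 3.4, 4.9]] 
  v [0.165 0.173 0.422 0.406 0.392] e 3.3306690738754696e-13
O [[-0.6, -2.1, -0.9], [-0.7, -2.1, -0.9], [0.5, -2.0, -0.3], [0.3, -2.0, -0.3], [0.2, -2.1, -0.3]] 
R [[0.0, 3.5, 4.8], [0.0, 3.5, 4.9], [0.0, 3.0, 4.3], [0.0, 3.1, 4.3], [0.0, 3.0, 4.2]] 
  v [0.427 0.458 0.452 0.485 0.492] e 7.337880303381894e-13
O [[0.1, -2.0, -0.3], [1.6, -0.2, 1.0], [1.6, -0.2, 1.1], [1.5, -0.3, 1.1], [1.5, -0.4, 1.2]] 
R [[0.0, 3.1, 4.3], [0.0, 1.3, 1.8], [0.0, 1.3, 1.9], [0.0, 1.3, 1.8], [0.0, 1.3, 1.8]] 
  v [0.501 0.273 0.296 0.303 0.321] e 3.3306690738754696e-13
end [-0.058 -0.022  0.236] q [-0.623 -0.104  2.342  1.192  1.188  0.052]
[array([-0.027, -0.021,  0.26 ]), array([-0.058, -0.021,  0.236]), array([-0.102, -0.021,  0.171]), array([-0.118, -0.021,  0.094])]
```

carry_out(
  offset=[
    [1.4, 0, 0],
    [1.5, -0.1, -0.1],
    [1.4, 0, 0],
    [1.4, -0.1, 0],
    [1.5, 0, 0],
  ],
  delta_rot=[
    [-0.1, 0, 0],
    [0, -0.1, 0],
    [-0.1, 0, -0.1],
    [0, 0, 0],
    [-0.1, 0, 0],
  ],
)

```text
time: 5.93
tool_pos: [0.7541, -0.0133, 0.2872]
tcp_rot: [1.036, 1.311, -1.034]
wrist_force: [-0.9, -0.4, 0.5]
width: -0.003
```

carry_out(
  offset=[
    [0, -0.9, -0.3],
    [0, -0.8, -0.3],
    [0, -0.9, -0.3],
    [0, -0.8, -0.3],
    [0, -0.9, -0.3],
  ],
  delta_rot=[
    [0, 0, 0],
    [0, 0, 0],
    [0, 0, 0],
    [0, 0, 0],
    [0, 0, 0],
  ],
)

```text
time: 6.35
tool_pos: [0.7098, -0.0087, 0.2904]
tcp_rot: [1.038, 1.307, -1.031]
wrist_force: [2.5, -0.2, 2.3]
width: 0.002
```

```bash
python3 - <<'E'
from kin import *
import cv2
p,R=now();print(loc(p),read_state()["wrist_force"])
for n in("side",):
    a,d=read_camera(n);cv2.imwrite("pics/s1.png",cv2.resize(a[40:260,200:420,::-1],(660,660))[:600]);
E
```

```text
[ 0.124 -0.03   0.29 ] [ 2.458 -0.16   2.318]
```

View pics/s1.png

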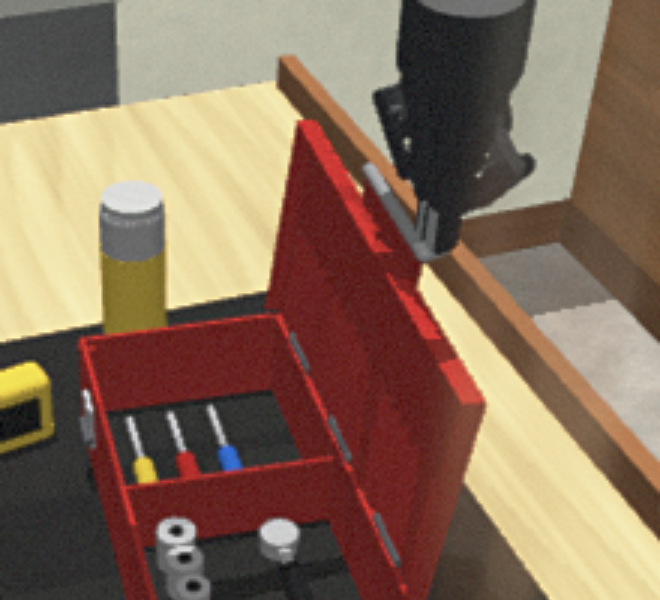

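The finger is behind the lip at about (430,240) and pushing it forward. The lid is near 1.67 rad.

carry_out(
  offset=[
    [0, -0.8, -0.3],
    [0, -0.9, -0.4],
    [0, -0.9, -0.3],
    [0, -0.8, -0.3],
    [0, -0.9, -0.3],
  ],
  delta_rot=[
    [0, 0, 0],
    [0, 0, 0],
    [0, 0, 0],
    [0, 0, 0],
    [0, 0, 0],
  ],
)

```text
time: 6.82
tool_pos: [0.6631, -0.003, 0.2884]
tcp_rot: [1.036, 1.31, -1.034]
wrist_force: [2.1, -0.0, -0.2]
width: 0.0
```

```bash
python3 - <<'E'
from kin import *
p,R=now();print(loc(p),read_state()["wrist_force"])
p,R,q=plan(p,R,[((.085,-.03,.335),0,2),((-.03,-.03,.345),30,5),((-.10,-.03,.30),51,4),(loc(ctcp(.8,RC,N,y0=-.03,s=.012)),60,4)])
E
```

```text
[ 0.077 -0.029  0.288] [ 2.113 -0.021 -0.171]
O [[-2.3, 0.4, 0.2], [-2.4, 0.4, 0.1], [-0.2, -2.2, -0.8], [-0.3, -2.1, -0.7], [-0.5, -2.1, -0.8]] 
R [[0.0, 0.0, 0.0], [0.1, 0.0, -0.1], [0.0, 3.5, 4.9], [0.0, 3.5, 4.9], [0.0, 3.5, 4.9]] 
  v [0.158 0.174 0.422 0.394 0.398] e 3.3306690738754696e-13
O [[-0.6, -2.1, -0.9], [-0.7, -2.0, -0.8], [0.5, -2.0, -0.3], [0.3, -2.0, -0.4], [0.2, -2.1, -0.3]] 
R [[0.0, 3.4, 4.8], [0.0, 3.5, 4.9], [0.0, 3.1, 4.3], [0.0, 3.0, 4.3], [0.0, 3.1, 4.2]] 
  v [0.42  0.458 0.457 0.47  0.497] e 9.992007221626409e-13
O [[0.1, -2.1, -0.3], [1.6, -0.2, 1.0], [1.6, -0.2, 1.1], [1.5, -0.3, 1.2], [1.6, -0.3, 1.1]] 
R [[0.0, 3.0, 4.3], [0.0, 1.3, 1.8], [0.0, 1.3, 1.9], [0.0, 1.4, 1.8], [0.0, 1.3, 1.8]] 
  v [0.5   0.273 0.297 0.315 0.31 ] e 2.220446049250313e-13
end [-0.058 -0.021  0.236] q [-0.621 -0.103  2.341  1.194  1.186  0.054]
```

carry_out(
  offset=[
    [-2.3, 0.4, 0.2],
    [-2.4, 0.4, 0.1],
    [-0.2, -2.2, -0.8],
    [-0.3, -2.1, -0.7],
    [-0.5, -2.1, -0.8],
  ],
  delta_rot=[
    [0, 0, 0],
    [0.1, 0, -0.1],
    [0, 3.5, 4.9],
    [0, 3.5, 4.9],
    [0, 3.5, 4.9],
  ],
)

```text
time: 7.23
tool_pos: [0.6038, 0.0034, 0.3412]
tcp_rot: [1.288, 1.283, -0.758]
wrist_force: [-1.3, -0.9, 0.9]
width: -0.0
```

carry_out(
  offset=[
    [-0.6, -2.1, -0.9],
    [-0.7, -2.0, -0.8],
    [0.5, -2.0, -0.3],
    [0.3, -2.0, -0.4],
    [0.2, -2.1, -0.3],
  ],
  delta_rot=[
    [0, 3.4, 4.8],
    [0, 3.5, 4.9],
    [0, 3.1, 4.3],
    [0, 3.0, 4.3],
    [0, 3.1, 4.2],
  ],
)

```text
time: 7.65
tool_pos: [0.5041, 0.0142, 0.3116]
tcp_rot: [1.626, 1.188, -0.305]
wrist_force: [-0.6, 0.1, -0.8]
width: -0.001
```

```bash
cat >> kin.py <<'E'
import cv2
def lidth():
    """lid angle from depth of red points beyond/above rim, away from hand"""
    o=[]
    for n in("top","side"):
        im,D_=read_camera(n);c=get_calibration(n);hsv=cv2.cvtColor(im,cv2.COLOR_RGB2HSV);im=im.astype(int)
        m=(im[...,0]>60)&(im[...,1]<.45*im[...,0])&(im[...,2]<.45*im[...,0])&(D_>0);v,u=np.nonzero(m)
        X=(np.stack([(u-c["cx"])/c["fx"],(v-c["cy"])/c["fy"],np.ones(len(u))],1)*D_[m][:,None]-c["t"])@c["R"]-C
        L=np.stack([X@f,X@g,X[:,2]],1);L=L[(abs(L[:,1])<.16)&(L[:,2]>.118)&(L[:,0]<.13)&(L[:,0]>-.12)]
        r=np.hypot(L[:,0]-.085,L[:,2]-.1105);k=(r>.1)&(r<.165);th=np.arctan2(L[k,2]-.1105,.085-L[k,0]);o.append((round(float(np.median(th)),3) if k.any() else None,int(k.sum())));cv2.imwrite(f"pics/{n}_last.png",im[:,:,::-1])
    return o
E
python3 - <<'E'
from kin import *
p,R=now();print(read_state()["time"],loc(p),read_state()["wrist_force"],lidth())
E
```

```text
7.65 [-0.083 -0.029  0.312] [-0.558  0.144 -0.757] [(1.303, 62), (None, 0)][ WARN:0@0.866] global loadsave.cpp:1063 imwrite_ Unsupported depth image for selected encoder is fallbacked to CV_8U.
```

carry_out(
  offset=[
    [0.1, -2.1, -0.3],
    [1.6, -0.2, 1.0],
    [1.6, -0.2, 1.1],
    [1.5, -0.3, 1.2],
    [1.6, -0.3, 1.1],
  ],
  delta_rot=[
    [0, 3.0, 4.3],
    [0, 1.3, 1.8],
    [0, 1.3, 1.9],
    [0, 1.4, 1.8],
    [0, 1.3, 1.8],
  ],
)

```text
time: 8.17
tool_pos: [0.5324, 0.0193, 0.2359]
tcp_rot: [1.774, 1.12, -0.063]
wrist_force: [0.8, 0.1, -0.6]
width: -0.004
```

```bash
python3 - 2>/dev/null <<'E'
from kin import *
p,R=now();print(read_state()["time"],loc(p),read_state()["wrist_force"],read_state()["q"],np.degrees((R.inv()*RC).as_rotvec()),lidth(), loc(ctcp(.8,RC,N,y0=-.03,s=.012)))
E
```

```text
8.1667 [-0.056 -0.021  0.236] [ 0.763  0.076 -0.634] [-0.619 -0.1    2.339  1.197  1.185  0.051] [ 0.058 -0.008 -0.073] [(1.146, 1038), (1.132, 195)] [-0.058 -0.021  0.236]
```

View pics/side_last.png

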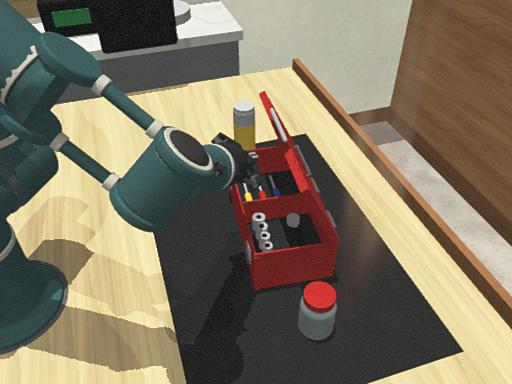

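The finger is under the falling lid at about (250,170), with the lid near 1.13 rad. I'll raise the finger slightly so it catches near 0.9 rad.

carry_out(
  offset=[
    [0, 0.6, 0],
    [0, 0.6, 0],
    [0, 0.4, 0],
    [0, 0.3, 0],
    [0, 0.1, 0],
  ],
  delta_rot=[
    [0, 0, 0],
    [0, 0, 0],
    [0, 0, 0],
    [0, 0, 0],
    [0, 0, 0],
  ],
)

```text
time: 8.68
tool_pos: [0.5465, 0.0178, 0.252]
tcp_rot: [1.771, 1.12, -0.063]
wrist_force: [-1.6, -0.0, -0.3]
width: -0.001
```

```bash
python3 - 2>/dev/null <<'E'
from kin import *
p,R=now();print(read_state()["time"],loc(p),read_state()["wrist_force"],lidth())
E
```

```text
8.6833 [-0.041 -0.021  0.252] [-1.61  -0.029 -0.281] [(0.93, 2179), (0.933, 970)]
```

carry_out(
  offset=[
    [0, 0, 0],
    [0, 0, 0],
    [0, 0, 0],
    [0, 0, 0],
    [0, 0, 0],
  ],
  delta_rot=[
    [0, 0, 0],
    [0, 0, 0],
    [0, 0, 0],
    [0, 0, 0],
    [0, 0, 0],
  ],
)

```text
time: 9.2
tool_pos: [0.5453, 0.0183, 0.2496]
tcp_rot: [1.775, 1.123, -0.065]
wrist_force: [-2.7, -0.5, -0.4]
width: -0.005
```

```bash
python3 - 2>/dev/null <<'E'
from kin import *
p,R=now();print(read_state()["time"],loc(p),read_state()["wrist_force"],lidth(),[(t,loc(ctcp(t,RC,N,y0=-.03,s=.012))) for t in(.8,.9,1)])
E
```

```text
9.2 [-0.043 -0.021  0.25 ] [-2.709 -0.453 -0.411] [(0.917, 2256), (0.923, 1017)] [(0.8, array([-0.058, -0.021,  0.236])), (0.9, array([-0.043, -0.021,  0.249])), (1, array([-0.027, -0.021,  0.26 ]))]
```

```bash
python3 - <<'E'
from kin import *
p,R=now();w=[]
for t,n in list(zip(np.linspace(.9,.1,31)[1:],[1]*30))+list(zip(np.linspace(.1,-.05,16)[1:],[1]*15)): w.append((loc(ctcp(t,RC,N,y0=-.03,s=.012)),60,n))
plan(p,R,w)
E
```

```text
O [[-0.1, -0.6, 0.0], [0.0, -0.6, 0.0], [0.0, -0.5, 0.0], [0.0, -0.5, 0.0], [0.0, -0.5, 0.0]] 
R [[0.0, 0.0, 0.0], [0.0, 0.0, 0.0], [0.0, 0.0, 0.0], [0.0, 0.0, 0.0], [0.0, 0.0, 0.0]] 
  v [0.04  0.042 0.035 0.035 0.036] e 3.3306690738754696e-13
O [[0.0, -0.6, 0.0], [0.0, -0.5, 0.0], [0.1, -0.5, 0.0], [0.0, -0.5, 0.1], [0.1, -0.6, 0.0]] 
R [[0.0, 0.0, 0.0], [0.0, 0.0, 0.0], [0.0, 0.0, 0.0], [0.0, 0.0, 0.0], [0.0, 0.0, 0.0]] 
  v [0.043 0.036 0.039 0.044 0.047] e 2.1290633037716782e-11
O [[0.0, -0.5, 0.1], [0.1, -0.5, 0.1], [0.1, -0.5, 0.1], [0.1, -0.5, 0.1], [0.1, -0.5, 0.1]] 
R [[0.0, 0.0, 0.0], [0.0, 0.0, 0.0], [0.0, 0.0, 0.0], [0.0, 0.0, 0.0], [0.0, 0.0, 0.0]] 
  v [0.045 0.048 0.048 0.049 0.049] e 2.220446049250313e-13
O [[0.1, -0.5, 0.1], [0.1, -0.5, 0.1], [0.1, -0.5, 0.1], [0.2, -0.5, 0.2], [0.1, -0.5, 0.1]] 
R [[0.0, 0.0, 0.0], [0.0, 0.0, 0.0], [0.0, 0.0, 0.0], [0.0, 0.0, 0.0], [0.0, 0.0, 0.0]] 
  v [0.05  0.05  0.051 0.062 0.052] e 3.3306690738754696e-13
O [[0.2, -0.5, 0.2], [0.1, -0.5, 0.1], [0.2, -0.4, 0.2], [0.2, -0.5, 0.2], [0.2, -0.4, 0.2]] 
R [[0.0, 0.0, 0.0], [0.0, 0.0,
[... 466 characters left out ...]
.0, 0.0], [0.0, 0.0, 0.0], [0.0, 0.0, 0.0], [0.0, 0.0, 0.0], [0.0, 0.0, 0.0]] 
  v [0.024 0.03  0.024 0.026 0.014] e 1.5265566588595902e-13
O [[0.1, -0.2, 0.1], [0.1, -0.1, 0.1], [0.1, -0.2, 0.1], [0.1, -0.1, 0.1], [0.1, -0.1, 0.1]] 
R [[0.0, 0.0, 0.0], [0.0, 0.0, 0.0], [0.0, 0.0, 0.0], [0.0, 0.0, 0.0], [0.0, 0.0, 0.0]] 
  v [0.03  0.025 0.03  0.025 0.025] e 1.2073783140170693e-11
O [[0.1, -0.2, 0.1], [0.1, -0.1, 0.1], [0.1, -0.2, 0.1], [0.1, -0.1, 0.1], [0.1, -0.1, 0.1]] 
R [[0.0, 0.0, 0.0], [0.0, 0.0, 0.0], [0.0, 0.0, 0.0], [0.0, 0.0, 0.0], [0.0, 0.0, 0.0]] 
  v [0.03  0.025 0.03  0.025 0.025] e 1.9364807178090623e-11
end [-0.118 -0.021  0.084] q [-0.709  0.143  2.509  1.312  1.11  -0.397]
```

carry_out(
  offset=[
    [0, -0.2, 0],
    [0, -0.2, 0],
    [0, -0.3, 0],
    [0, -0.3, 0],
    [0, -0.3, 0],
  ],
  delta_rot=[
    [0, 0, 0],
    [0, 0, 0],
    [0, 0, 0],
    [0, 0, 0],
    [0, 0, 0],
  ],
)

```text
time: 9.72
tool_pos: [0.5363, 0.0189, 0.2404]
tcp_rot: [1.775, 1.121, -0.065]
wrist_force: [-1.3, -0.4, -1.3]
width: 0.001
```

carry_out(
  offset=[
    [-0.1, -0.3, 0],
    [0, -0.3, 0],
    [0, -0.3, 0],
    [0, -0.3, 0],
    [0, -0.3, 0],
  ],
  delta_rot=[
    [0, 0, 0],
    [0, 0, 0],
    [0, 0, 0],
    [0, 0, 0],
    [0, 0, 0],
  ],
)

```text
time: 10.13
tool_pos: [0.5251, 0.0194, 0.2303]
tcp_rot: [1.775, 1.122, -0.065]
wrist_force: [-0.5, 1.0, -1.7]
width: -0.003
```

carry_out(
  offset=[
    [0, -0.3, 0],
    [0, -0.4, 0],
    [0, -0.4, 0],
    [0.1, -0.4, 0],
    [0, -0.4, 0],
  ],
  delta_rot=[
    [0, 0, 0],
    [0, 0, 0],
    [0, 0, 0],
    [0, 0, 0],
    [0, 0, 0],
  ],
)

```text
time: 10.55
tool_pos: [0.5123, 0.0216, 0.2164]
tcp_rot: [1.775, 1.121, -0.065]
wrist_force: [-0.4, -0.2, -2.1]
width: -0.001
```

```bash
python3 - 2>/dev/null <<'E'
from kin import *
p,R=now();print(read_state()["time"],loc(p),read_state()["wrist_force"],lidth(),[(t,loc(ctcp(t,RC,N,y0=-.03,s=.012))) for t in(.6,.65,.7,.75)])
w=[]
for t in np.linspace(.65,.1,26)[1:]: w.append((loc(ctcp(t,RC,N,y0=-.03,s=.012)),60,1))
plan(p,R,w)
E
```

```text
10.55 [-0.076 -0.021  0.216] [-0.39  -0.206 -2.124] [(0.678, 3240), (0.678, 1820)] [(0.6, array([-0.083, -0.021,  0.205])), (0.65, array([-0.078, -0.021,  0.213])), (0.7, array([-0.071, -0.021,  0.221])), (0.75, array([-0.065, -0.021,  0.229]))]
O [[0.1, -0.8, 0.1], [0.0, -0.4, 0.1], [0.1, -0.4, 0.0], [0.1, -0.5, 0.1], [0.0, -0.4, 0.1]] 
R [[0.0, 0.0, 0.0], [0.0, 0.0, 0.0], [0.0, 0.0, 0.0], [0.0, 0.0, 0.0], [0.0, 0.0, 0.0]] 
  v [0.071 0.037 0.033 0.048 0.038] e 1.882331774357146e-11
O [[0.1, -0.4, 0.1], [0.1, -0.4, 0.0], [0.1, -0.4, 0.1], [0.1, -0.4, 0.1], [0.1, -0.5, 0.1]] 
R [[0.0, 0.0, 0.0], [0.0, 0.0, 0.0], [0.0, 0.0, 0.0], [0.0, 0.0, 0.0], [0.0, 0.0, 0.0]] 
  v [0.041 0.035 0.042 0.042 0.051] e 7.46158128271341e-12
O [[0.1, -0.4, 0.2], [0.1, -0.4, 0.1], [0.1, -0.4, 0.1], [0.2, -0.4, 0.1], [0.1, -0.3, 0.2]] 
R [[0.0, 0.0, 0.0], [0.0, 0.0, 0.0], [0.0, 0.0, 0.0], [0.0, 0.0, 0.0], [0.0, 0.0, 0.0]] 
  v [0.05  0.044 0.044 0.048 0.043] e 7.359803532906578e-12
O [[0.2, -0.4, 0.1], [0.1, -0.4, 0.2], [0.2, -0.4, 0.1], [0.1, -0.4, 0.2], [0.2, -0.3, 0.1]] 
R [[0.0, 0.0, 0.0], [0.0, 0.0, 0.0], [0.0, 0.0, 0.0], [0.0, 0.0, 0.0], [0.0, 0.0, 0.0]] 
  v [0.049 0.052 0.05  0.053 0.042] e 8.234654854976636e-12
O [[0.1, -0.4, 0.2], [0.2, -0.3, 0.2], [0.2, -0.4, 0.2], [0.2, -0.3, 0.2], [0.2, -0.4, 0.2]] 
R [[0.0, 0.0, 0.0], [0.0, 0.0, 0.0], [0.0, 0.0, 0.0], [0.0, 0.0, 0.0], [0.0, 0.0, 0.0]] 
  v [0.054 0.05  0.058 0.051 0.059] e 3.608224830031759e-13
end [-0.117 -0.022  0.113] q [-0.708  0.063  2.504  1.274  1.133 -0.306]
```

Lid and finger are in step at about 0.68 rad, so I'll carry on lowering.

carry_out(
  offset=[
    [0.1, -0.5, 0.1],
    [0, -0.4, 0.1],
    [0.1, -0.4, 0],
    [0.1, -0.5, 0.1],
    [0, -0.4, 0.1],
  ],
  delta_rot=[
    [0, 0, 0],
    [0, 0, 0],
    [0, 0, 0],
    [0, 0, 0],
    [0, 0, 0],
  ],
)

```text
time: 11.07
tool_pos: [0.4999, 0.0225, 0.1971]
tcp_rot: [1.775, 1.122, -0.065]
wrist_force: [0.1, 1.0, -1.9]
width: 0.002
```

carry_out(
  offset=[
    [0.1, -0.4, 0.1],
    [0.1, -0.4, 0],
    [0.1, -0.4, 0.1],
    [0.1, -0.4, 0.1],
    [0.1, -0.5, 0.1],
  ],
  delta_rot=[
    [0, 0, 0],
    [0, 0, 0],
    [0, 0, 0],
    [0, 0, 0],
    [0, 0, 0],
  ],
)

```text
time: 11.48
tool_pos: [0.4902, 0.0239, 0.1782]
tcp_rot: [1.774, 1.121, -0.065]
wrist_force: [0.2, 0.6, -2.0]
width: 0.002
```

carry_out(
  offset=[
    [0.1, -0.4, 0.2],
    [0.1, -0.4, 0.1],
    [0.1, -0.4, 0.1],
    [0.2, -0.4, 0.1],
    [0.1, -0.3, 0.2],
  ],
  delta_rot=[
    [0, 0, 0],
    [0, 0, 0],
    [0, 0, 0],
    [0, 0, 0],
    [0, 0, 0],
  ],
)

```text
time: 11.9
tool_pos: [0.4824, 0.0246, 0.1579]
tcp_rot: [1.775, 1.123, -0.064]
wrist_force: [-3.9, 2.2, -1.5]
width: -0.0
```

```bash
python3 - 2>/dev/null <<'E'
from kin import *
p,R=now();print(read_state()["time"],loc(p),read_state()["wrist_force"],lidth(),[(t,loc(ctcp(t,RC,N,y0=-.03,s=.012))) for t in(.3,.35,.4)])
w=[]
for t in list(np.linspace(.32,.1,16)[1:])+list(np.linspace(.1,-.05,16)[1:]): w.append((loc(ctcp(t,RC,N,y0=-.03,s=.012)),60,1))
plan(p,R,w)
E
```

```text
11.9 [-0.106 -0.021  0.158] [-3.934  2.181 -1.456] [(0.346, 3977), (0.35, 2545)] [(0.3, array([-0.109, -0.021,  0.152])), (0.35, array([-0.106, -0.021,  0.161])), (0.4, array([-0.102, -0.021,  0.171]))]
O [[0.1, -0.5, 0.1], [0.1, -0.3, 0.1], [0.1, -0.3, 0.1], [0.1, -0.2, 0.1], [0.1, -0.3, 0.1]] 
R [[0.0, -0.1, 0.1], [0.0, 0.0, 0.0], [0.0, 0.0, 0.0], [0.0, 0.0, 0.0], [0.0, 0.0, 0.0]] 
  v [0.061 0.037 0.037 0.028 0.037] e 9.159339953157541e-12
O [[0.1, -0.2, 0.1], [0.1, -0.2, 0.1], [0.1, -0.3, 0.1], [0.1, -0.2, 0.2], [0.1, -0.3, 0.1]] 
R [[0.0, 0.0, 0.0], [0.0, 0.0, 0.0], [0.0, 0.0, 0.0], [0.0, 0.0, 0.0], [0.0, 0.0, 0.0]] 
  v [0.028 0.029 0.038 0.04  0.038] e 2.8449465006019636e-13
O [[0.2, -0.2, 0.1], [0.1, -0.2, 0.1], [0.1, -0.3, 0.1], [0.1, -0.2, 0.2], [0.2, -0.2, 0.1]] 
R [[0.0, 0.0, 0.0], [0.0, 0.0, 0.0], [0.0, 0.0, 0.0], [0.0, 0.0, 0.0], [0.0, 0.0, 0.0]] 
  v [0.034 0.029 0.039 0.041 0.035] e 3.191891195797325e-13
O [[0.1, -0.2, 0.1], [0.0, -0.1, 0.1], [0.1, -0.2, 0.1], [0.1, -0.1, 0.1], [0.1, -0.2, 0.1]] 
R [[0.0, 0.0, 0.0], [0.0, 0.0, 0.0], [0.0, 0.0, 0.0], [0.0, 0.0, 0.0], [0.0, 0.0, 0.0]] 
  v [0.03  0.017 0.03  0.024 0.03 ] e 2.498001805406602e-13
O [[0.1, -0.1, 0.1], [0.1, -0.2, 0.0], [0.1, -0.1, 0.1], [0.1, -0.1, 0.1], [0.1, -0.2, 0.1]] 
R [[0.0, 0.0, 0.0], [0.0, 0.0, 0.0], [0.0, 0.0, 0.0], [0.0, 0.0, 0.0], [0.0, 0.0, 0.0]] 
  v [0.025 0.024 0.025 0.025 0.03 ] e 1.0284721131847464e-11
O [[0.1, -0.1, 0.1], [0.1, -0.2, 0.1], [0.1, -0.1, 0.1], [0.1, -0.1, 0.2], [0.1, -0.2, 0.1]] 
R [[0.0, 0.0, 0.0], [0.0, 0.0, 0.0], [0.0, 0.0, 0.0], [0.0, 0.0, 0.0], [0.0, 0.0, 0.0]] 
  v [0.025 0.03  0.025 0.038 0.031] e 2.660732775711823e-11
end [-0.118 -0.022  0.083] q [-0.71   0.146  2.51   1.315  1.109 -0.402]
```

carry_out(
  offset=[
    [0.1, -0.4, 0.1],
    [0.1, -0.3, 0.1],
    [0.1, -0.3, 0.1],
    [0.1, -0.2, 0.1],
    [0.1, -0.3, 0.1],
  ],
  delta_rot=[
    [0, 0, 0],
    [0, 0, 0],
    [0, 0, 0],
    [0, 0, 0],
    [0, 0, 0],
  ],
)

```text
time: 12.42
tool_pos: [0.4776, 0.0244, 0.1428]
tcp_rot: [1.774, 1.121, -0.065]
wrist_force: [-0.6, 0.7, -2.8]
width: 0.003
```

carry_out(
  offset=[
    [0.1, -0.2, 0.1],
    [0.1, -0.2, 0.1],
    [0.1, -0.3, 0.1],
    [0.1, -0.2, 0.2],
    [0.1, -0.3, 0.1],
  ],
  delta_rot=[
    [0, 0, 0],
    [0, 0, 0],
    [0, 0, 0],
    [0, 0, 0],
    [0, 0, 0],
  ],
)

```text
time: 12.83
tool_pos: [0.4743, 0.0245, 0.1287]
tcp_rot: [1.775, 1.122, -0.064]
wrist_force: [-0.5, 0.6, -2.9]
width: 0.0
```

carry_out(
  offset=[
    [0.2, -0.2, 0.1],
    [0.1, -0.2, 0.1],
    [0.1, -0.3, 0.1],
    [0.1, -0.2, 0.2],
    [0.2, -0.2, 0.1],
  ],
  delta_rot=[
    [0, 0, 0],
    [0, 0, 0],
    [0, 0, 0],
    [0, 0, 0],
    [0, 0, 0],
  ],
)

```text
time: 13.25
tool_pos: [0.4728, 0.0253, 0.1141]
tcp_rot: [1.774, 1.122, -0.065]
wrist_force: [-6.7, -2.8, -2.5]
width: 0.003
```

```bash
python3 - 2>/dev/null <<'E'
from kin import *
p,R=now();print(read_state()["time"],loc(p),read_state()["wrist_force"],read_state()["q"],lidth(),[(t,loc(ctcp(t,RC,N,y0=-.03,s=.012))) for t in(0,.05,.1,.15)])
plan(p,R,[(loc(ctcp(t,RC,N,y0=-.03,s=.012)),60,1) for t in np.linspace(.12,-.05,16)[1:]])
im=cv2.imread("pics/side_last.png");cv2.imwrite("pics/s3.png",cv2.resize(im[110:310,170:370],(600,600)))
E
```

```text
13.25 [-0.116 -0.022  0.114] [-6.665 -2.755 -2.498] [-0.706  0.061  2.501  1.273  1.133 -0.301] [(0.121, 4072), (0.127, 2851)] [(0, array([-0.118, -0.021,  0.094])), (0.05, array([-0.118, -0.021,  0.103])), (0.1, array([-0.117, -0.021,  0.113])), (0.15, array([-0.116, -0.021,  0.123]))]
O [[-0.1, 0.0, -0.1], [0.1, -0.2, 0.1], [0.1, -0.2, 0.1], [0.1, -0.1, 0.1], [0.1, -0.2, 0.1]] 
R [[0.0, 0.0, 0.1], [0.0, 0.0, 0.0], [0.0, 0.0, 0.0], [0.0, 0.0, 0.0], [0.0, 0.0, 0.0]] 
  v [0.019 0.03  0.03  0.024 0.03 ] e 2.7755575615628914e-13
O [[0.1, -0.2, 0.1], [0.1, -0.1, 0.1], [0.1, -0.2, 0.1], [0.1, -0.2, 0.1], [0.2, -0.1, 0.1]] 
R [[0.0, 0.0, 0.0], [0.0, 0.0, 0.0], [0.0, 0.0, 0.0], [0.0, 0.0, 0.0], [0.0, 0.0, 0.0]] 
  v [0.03  0.025 0.03  0.03  0.032] e 3.3306690738754696e-12
O [[0.1, -0.2, 0.1], [0.1, -0.1, 0.2], [0.1, -0.2, 0.1], [0.1, -0.2, 0.1], [0.1, -0.1, 0.1]] 
R [[0.0, 0.0, 0.0], [0.0, 0.0, 0.0], [0.0, 0.0, 0.0], [0.0, 0.0, 0.0], [0.0, 0.0, 0.0]] 
  v [0.03  0.038 0.03  0.031 0.025] e 1.8041124150158794e-13
end [-0.118 -0.022  0.084] q [-0.71   0.145  2.51   1.314  1.11  -0.401]
```

View pics/s3.png

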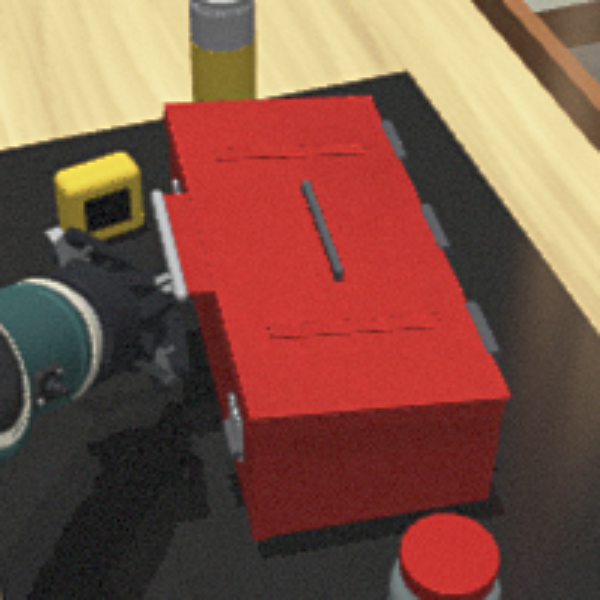

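The lid is almost shut, at 0.12 rad, with the finger under the lip's end at about (175,285). The push toward the hinge has risen to about 7 N, so I'll ease off along the contact normal while lowering.

carry_out(
  offset=[
    [0, -0.1, 0],
    [0, -0.2, 0],
    [0.1, -0.2, 0.1],
    [0.1, -0.1, 0.1],
    [0.1, -0.2, 0.1],
  ],
  delta_rot=[
    [0, 0, 0],
    [0, 0, 0],
    [0, 0, 0],
    [0, 0, 0],
    [0, 0, 0],
  ],
)

```text
time: 13.77
tool_pos: [0.4707, 0.0252, 0.1059]
tcp_rot: [1.774, 1.121, -0.065]
wrist_force: [-0.3, -0.8, -2.2]
width: -0.001
```

carry_out(
  offset=[
    [0.1, -0.1, 0.1],
    [0.1, -0.2, 0.1],
    [0.1, -0.1, 0.1],
    [0, -0.1, 0],
    [0.1, -0.1, 0.1],
  ],
  delta_rot=[
    [0, 0, 0],
    [0, 0, 0],
    [0, 0, 0],
    [0, 0, 0],
    [0, 0, 0],
  ],
)

```text
time: 14.18
tool_pos: [0.47, 0.0257, 0.0976]
tcp_rot: [1.774, 1.122, -0.065]
wrist_force: [-4.0, -3.4, -2.1]
width: 0.0
```

```bash
cat >> kin.py <<'E'
def lidlow():
    im,D_=read_camera("top");c=get_calibration("top");im=im.astype(int)
    m=(im[...,0]>60)&(im[...,1]<.45*im[...,0])&(im[...,2]<.45*im[...,0])&(D_>0);v,u=np.nonzero(m)
    X=(np.stack([(u-c["cx"])/c["fx"],(v-c["cy"])/c["fy"],np.ones(len(u))],1)*D_[m][:,None]-c["t"])@c["R"]-C
    L=np.stack([X@f,X@g,X[:,2]],1);L=L[(abs(L[:,1])<.16)&(abs(L[:,0])<.075)&(L[:,2]>.09)]
    k=np.polyfit(.085-L[:,0],L[:,2],1);return "lid slope,z@hinge",k,len(L)
E
python3 - 2>/dev/null <<'E'
from kin import *
p,R=now();print(read_state()["time"],loc(p),read_state()["wrist_force"],lidlow())
E
```

```text
14.1833 [-0.118 -0.022  0.098] [-4.032 -3.382 -2.062] ('lid slope,z@hinge', array([0.019, 0.112]), 9039)
```

carry_out(
  offset=[
    [0, -0.1, 0],
    [0, -0.1, 0],
    [0.1, -0.1, 0.1],
    [0, -0.1, 0],
    [0.1, -0.1, 0.1],
  ],
  delta_rot=[
    [0, 0, 0],
    [0, 0, 0],
    [0, 0, 0],
    [0, 0, 0],
    [0, 0, 0],
  ],
)

```text
time: 14.65
tool_pos: [0.4692, 0.0257, 0.093]
tcp_rot: [1.775, 1.12, -0.063]
wrist_force: [0.2, -1.1, 0.3]
width: 0.004
```

```bash
python3 - 2>/dev/null <<'E'
from kin import *
p,R=now();print(read_state()["time"],loc(p),read_state()["wrist_force"],lidlow())
E
```

```text
14.65 [-0.119 -0.022  0.093] [ 0.202 -1.067  0.312] ('lid slope,z@hinge', array([-0.001,  0.112]), 9042)
```

carry_out(
  offset=[
    [0, -0.1, 0],
    [0, -0.1, 0],
    [0, -0.1, 0],
    [0, -0.1, 0],
    [0, -0.1, 0],
  ],
  delta_rot=[
    [0, 0, 0],
    [0, 0, 0],
    [0, 0, 0],
    [0, 0, 0],
    [0, 0, 0],
  ],
)

```text
time: 15.12
tool_pos: [0.4651, 0.0262, 0.0888]
tcp_rot: [1.775, 1.121, -0.065]
wrist_force: [-0.0, -0.4, -0.2]
width: -0.003
```

```bash
python3 - 2>/dev/null <<'E'
from kin import *
p,R=now();print(read_state()["time"],loc(p),read_state()["wrist_force"],read_state()["q"],lidlow())
# retreat: 3cm along -N, then back along -x
plan(p,R,[(loc(p-N*.025),60,5),(loc(p-N*.025)+[-.03,-.06,.06],60,5)])
E
```

```text
15.1167 [-0.123 -0.022  0.089] [-0.004 -0.406 -0.203] [-0.719  0.123  2.518  1.299  1.118 -0.387] ('lid slope,z@hinge', array([-0.001,  0.112]), 9038)
O [[0.0, -0.5, 0.0], [0.0, -0.5, 0.0], [0.0, -0.5, 0.0], [0.0, -0.5, 0.0], [0.0, -0.5, 0.0]] 
R [[0.0, 0.0, 0.0], [0.0, 0.0, 0.0], [0.0, 0.0, 0.0], [0.0, 0.0, 0.0], [0.0, 0.0, 0.0]] 
  v [0.052 0.052 0.053 0.044 0.051] e 0.5642893597404324
O [[-1.7, 0.4, -0.1], [-1.8, 0.4, 0.0], [-1.7, 0.5, -0.1], [-1.8, 0.4, 0.0], [-1.7, 0.4, -0.1]] 
R [[0.0, 0.0, 0.0], [0.0, 0.0, 0.0], [0.0, 0.0, 0.0], [0.0, 0.0, 0.0], [0.0, 0.0, 0.0]] 
  v [0.185 0.203 0.174 0.191 0.173] e 0.40836738447232374
end [-0.171 -0.081  0.131] q [-0.949  0.     2.514  1.077  1.279 -0.31 ]
```

Shut: the slope is -0.001 and the contact force is about 0. I'll take the hand away.

carry_out(
  offset=[
    [0, -0.4, 0],
    [0, -0.4, 0],
    [-1.5, 0, 0],
    [-1.8, 0, 0],
    [-1.8, 0, 0],
  ],
  delta_rot=[
    [0, 0, 0],
    [0, 0, 0],
    [0, 0, 0],
    [0, 0, 0],
    [0, 0, 0],
  ],
)

```text
time: 15.58
tool_pos: [0.4292, -0.006, 0.1083]
tcp_rot: [1.775, 1.124, -0.065]
wrist_force: [-0.0, 0.2, -0.2]
width: -0.003
```

carry_out(
  offset=[
    [-2, 0, 0],
    [-2, 0, 0],
    [-2, 0, 0],
    [-1, 0, 0],
    [0, 0, 0],
  ],
  delta_rot=[
    [0, 0, 0],
    [0, 0, 0],
    [0, 0, 0],
    [0, 0, 0],
    [0, 0, 0],
  ],
)

```text
time: 16.0
tool_pos: [0.3908, -0.0541, 0.1443]
tcp_rot: [1.774, 1.118, -0.066]
wrist_force: [-0.2, -0.7, 1.4]
width: 0.001
```

carry_out(
  offset=[
    [0, 0, 0],
    [0, 0, 0],
    [0, 0, 0],
    [0, 0, 0],
    [0, 0, 0],
  ],
  delta_rot=[
    [0, 0, 0],
    [0, 0, 0],
    [0, 0, 0],
    [0, 0, 0],
    [0, 0, 0],
  ],
)

```text
time: 16.42
tool_pos: [0.3905, -0.0513, 0.1433]
tcp_rot: [1.775, 1.123, -0.064]
wrist_force: [0.3, 0.9, -0.3]
width: 0.001
```

```bash
python3 - 2>/dev/null <<'E'
from kin import *
s=read_state();print(s["time"],loc(s["tool_pos"]),s["wrist_force"],s["q"],abs(s["joint_vel"]).max(),lidlow())
a,d=read_camera("top");k=1.5
for n,u,v in(("spray",172,245),("jar",550,264),("tape",246,342)): print(n,dep("top",u/k,v/k,d))
cv2.imwrite("pics/end.png",a[:,:,::-1])
E
```

```text
16.4167 [-0.189 -0.107  0.143] [ 0.311  0.899 -0.277] [-1.039 -0.02   2.497  1.002  1.345 -0.306] 0.0037617913019834053 ('lid slope,z@hinge', array([-0.001,  0.112]), 9027)
spray [0.598 0.314 0.169]
jar [ 0.57  -0.241  0.102]
tape [0.464 0.229 0.068]
```

View pics/end.png

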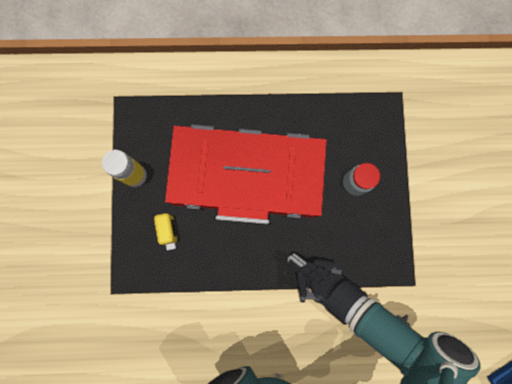

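The top picture shows the lid shut, with its lip at (243,219). The hand is clear at (300,265), and the spray can, jar and tape are where they stood.

```bash
python3 -c "
from workcell import *
print(finish_job())"
```

```text
the job is handed in; nothing more can be done
None
```

The chest is shut and the job is handed in, at about 16.5 s on the robot's clock.

**What I did:** With the fingers shut, I pushed the lip forward from behind to about 1.43 rad and lifted off. The lid fell on its own, and I caught it from below on the finger at about 0.92 rad. I lowered it on the finger until it was shut, then withdrew the hand.

**Last checks:**
- **Lid:** its slope from the depth image is -0.001 rad, so it is flat and shut. The finger had no load on it before it withdrew.
- **Bystanders:** the spray can, jar and tape measure show the same positions as at the start, within about 2–3 mm.
- **Hand:** the fingertip is about 7 cm from the lip. The wrist force is down at noise level, under 1 N.

**What went less smoothly:**
- **Rehearsal:** my first rehearsal of the catch pose, in free air, ran into the end ranges of joints 3 and 6. Joint 6 read 2.553 against its limit of 2.55 and joint 3 read 2.571 against 2.57. I changed the approach after that and nothing was touched, but a strict range check might count it.
- **Lowering:** friction pushed the lid toward the hinge with up to about 7 N, and I eased this off before it shut.

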